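# Fit the crank arm onto its flat-sided spindle

### The arm

A 6-joint arm with a two-finger parallel gripper is mounted at the origin on the work surface. World frame = base frame: x ahead of the robot, y to its left, z up, the work surface at z = 0. Lengths are in m, angles in rad, forces in N, time in s.
With the tool pointing down it reaches from about 0.425 to 0.95 m from the base axis. Payload 3.5 kg.
Tool frame: the origin (TCP) lies between the finger pads; the fingertips stand 14 mm ahead of it and the grasp point (between the pads) lies 5 mm behind it; z points along the fingers, y is the direction in which the jaws open and shut (so a half turn about z gives the same grasp; the last joint's range is limited). The gripper opens to 85 mm and grips with 20 to 120 N. Pads are 22 mm wide; open, the fingers measure 114 mm over their backs; the gripper's body (76 mm by 85 mm) begins 54 mm behind the grasp point. The pads swing forward as they close: fully open they stand 13 mm farther back than shut.
Start: joints at [-1.483, 0.286, 1.577, -0, 1.279, -0.15], TCP at [0.159, -0.656, 0.245] pointing down, gripper open.
Joint ranges: [-2.77, 2.77], [-0.9, 2.22], [0.21, 2.48], [-1.53, 4.67], [0.24, 2.81], [-2.84, 2.84]. Speed limits (rad/s): [2.79, 2.79, 3.14, 3.14, 3.14, 3.14].

### API

Orientations are given as a unit quaternion [x, y, z, w].
In Python, from plant import ctrl gives the robot as it stands. The module is installed in compiled form; this text tells all that it offers.
- The arm moves only by the tool servo_tool, never from a script. Its argument "increments" is text: rows parted by semicolons, each of 7 numbers parted by spaces: the turn, a rotation vector about the tool's x, y, z in rad, then the shift along the tool's x, y, z in cm, then the finger opening in cm, from 0 to 8.54. In form: ax ay az dx dy dz claw; .... A call has 1 to 10 rows; each row is the pose to reach, as a shift and turn from the pose commanded when the call began, along the tool's axes at that moment; what a row does not reach only later rows make up. A row lasts 1/12 s, in which the tool goes at most 41.7 mm and 7.16 degrees, less where a joint would pass 70% of its speed; a pose out of reach is approached as far as the arm can. A call with a gripper value outside its range is refused whole. The fingers move at their own pace and stop on an object; "grip_force" is the grip in N (left out, the last holds). Time passes only in rows, so rows that repeat a pose let the fingers close. It gives the time, the measured TCP pose, the force and the opening at its end, in the units of the state.
- ctrl.get_state(): the state, without advancing time (a new reading comes with each control period).
- ctrl.read_camera(name): name is "scene" or "side" or "wrist"; returns (picture, depth): 400x640x3 uint8, red, green, blue; 400x640 float32, m along the optical axis (not along the pixel's ray), 0 where there is no reading.
- ctrl.camera_info(name): a dict with "camera_matrix" (3x3 intrinsics, pixels), "world_to_cam" (4x4, takes a point from world to camera coordinates). Camera axes: x right, y down, z forward; pixel columns grow to the right and rows downward; lengths in m; the calibration is good to about 2 mm. A picture is of the moment at which its call begins: read the wrist's pose just before it. camera_info takes no time and is no camera call; for the wrist camera it gives the pose at the moment of the call.
- ctrl.sign_off(): hands the job in, once; it reports no verdict.
The state is a dict: "time": time; "qpos": joint angles; "dq": joint speeds; "joint_efforts": joint torques, N m; "eef_pos": TCP position; "tcp_rot": TCP orientation; "contact_force": force on the tool from outside, world axes, zero at the start; "wrist_torque": the same for the moment, N m; "opening": opening from 0.0 (shut) to 1.0 (fully open).
Only numpy, scipy, OpenCV 4.12 (cv2) and the standard library are available. Lean on these libraries where they do the work, as an engineer would, in place of code of your own. Each camera call takes 0.05 s, during which the arm holds its last target.

### The job

Pick up the black bicycle crank arm (the one with the large bore that has two flats), turn it so that its flats match the flats of the upright steel spindle on the bench stand, and slide it down over the spindle until it lies fully home on the round green seat; the arm may point either way along the flats. Then let go, and leave the silver crank arm and the orange pedal where they are.

Things in the scene. Friction and masses are not known exactly. Their poses are not given: they have to be found in the camera images.
- black_crank: Black crank arm, flat on the bench. Origin: bore centre on the flat underside; z up, x along the arm. Boss 53 mm diameter, 24 high; through bore 37 mm diameter cut by flats parallel to x at y = +-11.5. Arm 24 wide, 18 high, to a 29 mm round pedal end at x = 165. 0.2-0.3 kg, mass centre near x = 35. Grip across the arm at x = 45 to 70.
- spindle_seat (a point): Fixed stand: centre of the round green seat's top (104 mm diameter, 55 mm above bench; blue base 110 x 84 mm, long along x). z up the spindle, x parallel to its flats. Steel spindle: 32 mm in x with round ends, 18 mm across flats in y, straight for 29 mm, rounded nose top 38 mm up. Bore has 2.5 mm play a side, 15 deg of turn. Home: crank origin at this point, crank x along this x or opposite.
- silver_crank: Silver crank arm with a small square hole: wrong part, leave it lying. Origin: centre of its boss (38 mm diameter, 24 mm high) on the underside; x along its arm (24 mm wide, 18 mm high) to a round pedal end centred at x = 165 mm.
- pedal: An orange flat pedal, 94 x 74 x 23 mm, lying beyond the stand; leave it lying. Origin: centre of its underside; its steel axle sticks out 40 mm along +y.
There are look-alikes about, which are no part of the job. What is shaped like the black_crank but blue or turquoise is not meant.

How it is judged:
By the outcome, as a careful person would: the job done as asked, in the order asked, and still so for the second after the job is handed in, with the robot touching nothing.
It also fails if it takes over 38 s, if anything falls off the work surface, if the arm or the gripper's body presses on something with over 40 N, if the wrist force passes 120 N, or if a joint passes its speed limit or range.

## Working session

There is one attempt and no reset: what is moved stays moved. The work goes in short steps, Python scripts to look and compute and a tool call to move; the robot and the scene stay as the last step left them, time stands still between calls to the robot, and variables do not carry over. Pictures are saved under pics/ and viewed, and the job is handed in when it is done.

Besides the shell and the picture viewer there is one more tool, called after "Call:" as name(argument=value, ...) on one line, values as JSON. servo_tool: Moves the arm, as the interface text tells. Its arguments: {"type":"object","properties":{"increments":{"type":"string"},"grip_force":{"type":"number"}},"required":["increments"]}

```bash
mkdir -p pics; cat > h.py <<'E'
import numpy as np, cv2
from plant import ctrl
def grab(n,tag):
    info=ctrl.camera_info(n); p,d=ctrl.read_camera(n)
    cv2.imwrite(f'pics/{tag}.png',p[:,:,::-1]); np.savez(f'{tag}.npz',p=p,d=d,K=info['camera_matrix'],T=info['world_to_cam'])
    return p,d,info
def load(tag):
    z=np.load(f'{tag}.npz'); return z['p'],z['d'],z['K'],z['T']
def ray(K,T,uv,z):
    uv=np.atleast_2d(np.asarray(uv,float)); R=T[:3,:3]; c=-R.T@T[:3,3]
    v=(R.T@np.linalg.inv(K)@np.c_[uv,np.ones(len(uv))].T).T
    return c+v*((z-c[2])/v[:,2])[:,None]
def cloud(d,K,T):
    v,u=np.indices(d.shape); P=np.stack([(u-K[0,2])/K[0,0]*d,(v-K[1,2])/K[1,1]*d,d],-1)
    return (P-T[:3,3])@T[:3,:3]
E
python3 - <<'E'
from h import *
for n in ['scene','side','wrist']:
    p,d,i=grab(n,n+'0'); T=np.array(i['world_to_cam']); print(n,(-T[:3,:3].T@T[:3,3]).round(3),(d>0).mean())
s=ctrl.get_state(); print(s)
E
```

```text
scene [ 1.639 -0.38   1.085] 0.9914375
side [0.115 0.884 1.088] 0.99604296875
wrist [ 0.236 -0.637  0.372] 0.996234375
{'time': 0.15, 'qpos': array([-1.48300025e+00,  2.87023329e-01,  1.57787426e+00,  9.40034626e-06,
        1.27861564e+00, -1.49996916e-01]), 'dq': array([-0.00023171, -0.00110741, -0.004718  , -0.00071632, -0.00047532,
        0.00146356]), 'joint_efforts': array([ 6.11737541e-04, -4.06601572e+01, -2.93140250e+01, -1.87523310e-04,
        3.97191674e-03, -6.11765785e-07]), 'eef_pos': array([ 0.15899018, -0.65549174,  0.24420597]), 'tcp_rot': array([ 9.92939838e-01,  1.18615161e-01,  3.43579908e-05, -9.59682123e-04]), 'contact_force': array([-0.36915083,  0.32817034,  0.35203985]), 'wrist_torque': array([0.06970513, 0.01670549, 0.0277954 ]), 'opening': 0.9974087298338623}
```

View pics/scene0.png

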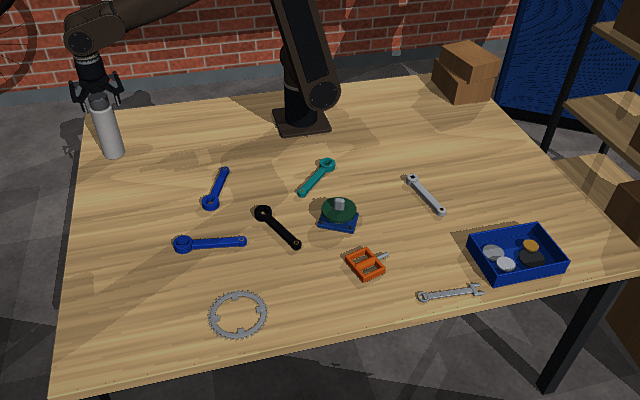

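View pics/side0.png

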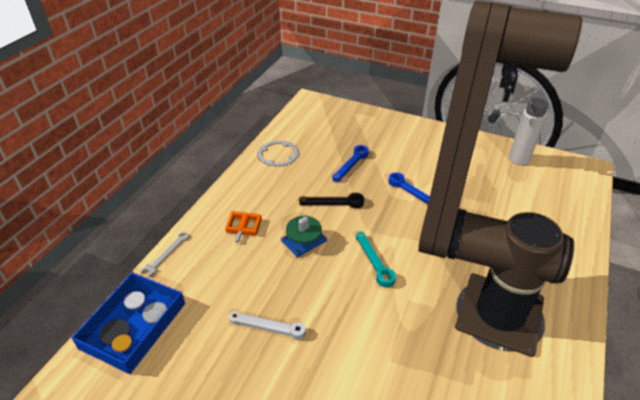

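View pics/wrist0.png

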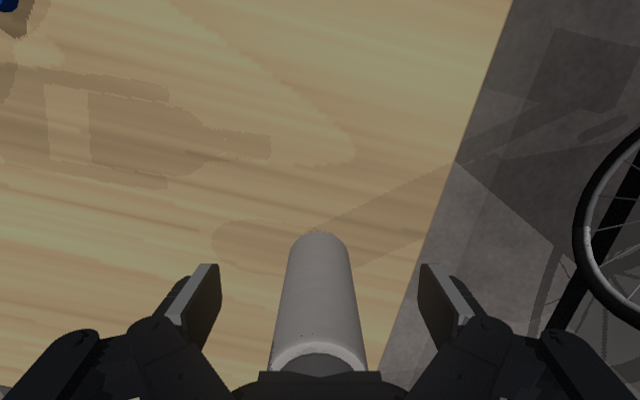

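Candidates in the scene image: black (boss 263,212 → end 297,247), blue (210,203), blue (182,244), turquoise (327,163) and silver (410,178). By the description it is the black one. A bottle stands close under or between the gripper fingers, so I have to rise first. Next I measure and crop.

```bash
python3 - <<'E'
from h import *
for t in ['scene0','side0']:
    p,d,K,T=load(t); C=cloud(d,K,T); hsv=cv2.cvtColor(p,cv2.COLOR_RGB2HSV)
    x0,y0,x1,y1=(240,190,310,260) if t=='scene0' else (285,180,380,220)
    sub=np.zeros(d.shape,bool); sub[y0:y1,x0:x1]=1
    m=sub&(hsv[...,2]<60)&(C[...,2]>0.012)&(C[...,2]<.04)
    q=C[m]; print(t,'black',m.sum(),np.percentile(q[:,2],[5,50,95]).round(4))
    c=q[:,:2].mean(0); w,V=np.linalg.eigh(np.cov((q[:,:2]-c).T)); a=V[:,1]; s=(q[:,:2]-c)@a; tt=(q[:,:2]-c)@V[:,0]
    print('c',c.round(4),'ax',a.round(4),'ext',s.min().round(4),s.max().round(4),(c+a*s.min()).round(4),(c+a*s.max()).round(4),'wid at ends',np.ptp(tt[s<s.min()+.04]),np.ptp(tt[s>s.max()-.04]))
    # green seat
    g=(hsv[...,0]>45)&(hsv[...,0]<85)&(hsv[...,1]>90)&(C[...,2]>.045)&(C[...,2]<.065)
    q=C[g]; print('green',g.sum(),q.mean(0).round(4),np.ptp(q,axis=0).round(4),((q.min(0)+q.max(0))/2).round(4))
    ctr=(q.min(0)+q.max(0))/2
    s=(np.hypot(C[...,0]-ctr[0],C[...,1]-ctr[1])<.045)&(C[...,2]>.07)
    q=C[s]; print('spindle',s.sum(),q.mean(0).round(4),q.max(0).round(4)) 
    top=q[q[:,2]>.088]; print('top',len(top),((top.min(0)+top.max(0))/2).round(4)); 
    w,V=np.linalg.eigh(np.cov(top[:,:2].T)); print(w**.5,V[:,1])
    r=cv2.minAreaRect(top[:,:2].astype(np.float32)); print(r)
    b=(hsv[...,0]>100)&(hsv[...,0]<130)&(hsv[...,1]>120)&(np.hypot(C[...,0]-ctr[0],C[...,1]-ctr[1])<.09)&(C[...,2]>.005)
    print('base',b.sum(),C[b].min(0).round(3),C[b].max(0).round(3))
p,d,K,T=load('scene0'); C=cloud(d,K,T)
a=cv2.resize(p[180:270,240:380],None,fx=4,fy=4,interpolation=2)
cv2.imwrite('pics/crop0.png',a[:,:,::-1])
b=C[80:165,75:130]; m=(b[...,2]>.02)&(b[...,0]>0.0); print('bottle z',np.percentile(b[30:,20:45][...,2],[1,50,90,99]))
E
```

```text
scene0 black 502 [0.0138 0.0195 0.0265]
c [ 0.5505 -0.2072] ax [-0.9106 -0.4134] ext -0.1121 0.097 [ 0.6526 -0.1608] [ 0.4621 -0.2473] wid at ends 0.029570433066565045 0.05218193028124664
green 574 [ 0.5736 -0.0226  0.0556] [0.6224 0.1019 0.017 ] [ 0.3089 -0.019   0.0541]<stdin>:15: RuntimeWarning: Mean of empty slice.
  ret = um.true_divide(
Traceback (most recent call last):
ValueError: zero-size array to reduction operation maximum which has no identity
```

```bash
python3 - <<'E'
from h import *
for t in ['scene0','side0']:
    p,d,K,T=load(t); C=cloud(d,K,T); hsv=cv2.cvtColor(p,cv2.COLOR_RGB2HSV)
    x0,y0,x1,y1=(240,190,310,260) if t=='scene0' else (285,180,380,220)
    sub=np.zeros(d.shape,bool); sub[y0:y1,x0:x1]=1
    m=sub&(hsv[...,2]<60)&(C[...,2]>0.012)&(C[...,2]<.04)
    q=C[m]; 
    c=q[:,:2].mean(0); w,V=np.linalg.eigh(np.cov((q[:,:2]-c).T)); a=V[:,1]; s=(q[:,:2]-c)@a; tt=(q[:,:2]-c)@V[:,0]
    print(t,'black',m.sum(),(c+a*s.min()).round(4),(c+a*s.max()).round(4),'wid at ends',np.ptp(tt[s<s.min()+.04]),np.ptp(tt[s>s.max()-.04]))
    sub[:]=0
    x0,y0,x1,y1=(305,185,370,240) if t=='scene0' else (270,205,335,265)
    sub[y0:y1,x0:x1]=1
    g=sub&(hsv[...,0]>45)&(hsv[...,0]<90)&(hsv[...,1]>90)&(C[...,2]>.049)&(C[...,2]<.06)
    q=C[g]; (cc,r)=cv2.minEnclosingCircle(q[:,:2].astype(np.float32)); print('green',g.sum(),q.mean(0).round(4),cc,r,np.median(q[:,2]))
    s=sub&(C[...,2]>.07)&(C[...,2]<.12)
    q=C[s]; print('spindle',s.sum(),q.mean(0).round(4),q.max(0).round(4)) 
    top=q[q[:,2]>.082]; print('top',len(top),((top.min(0)+top.max(0))/2).round(4)); 
    print(cv2.minAreaRect(top[:,:2].astype(np.float32)))
    b=sub&(hsv[...,0]>100)&(hsv[...,0]<130)&(hsv[...,1]>120)&(C[...,2]>.005)
    q=C[b]; print('base',b.sum(),q.min(0).round(3),q.max(0).round(3)); print(cv2.minAreaRect(q[:,:2].astype(np.float32)))
    if t=='scene0':
        a=cv2.resize(p[180:270,240:380],None,fx=5,fy=5,interpolation=2); cv2.imwrite('pics/crop0.png',a[:,:,::-1])
        b=C[90:160,92:125]; print('bottle z',b[10:,8:25,2].max(1).round(3)[::5])
E
```

```text
scene0 black 502 [ 0.6526 -0.1608] [ 0.4621 -0.2473] wid at ends 0.029570433066565045 0.05218193028124664
green 532 [ 0.5745 -0.0216  0.0556] (0.5677834153175354, -0.01805979758501053) 0.05472656711935997 0.05590964629860502
spindle 92 [ 0.5701 -0.0203  0.0846] [ 0.5805 -0.0049  0.0977]
top 57 [ 0.5678 -0.0199  0.09  ]
((0.5675255656242371, -0.020700059831142426), (0.03027576021850109, 0.016497617587447166), 50.989959716796875)
base 353 [ 0.534 -0.084  0.005] [0.626 0.047 0.048]
((0.5685015916824341, -0.021576568484306335), (0.11055082082748413, 0.08347626030445099), 62.13283157348633)
bottle z [0.27  0.212 0.196 0.183 0.164 0.144 0.125 0.106 0.086 0.064 0.044 0.025]
side0 black 358 [ 0.6445 -0.1558] [ 0.4642 -0.2355] wid at ends 0.0253902770523907 0.04884586299149356
green 552 [ 0.5607 -0.0067  0.0547] (0.5647358894348145, -0.01500728726387024) 0.05117010325193405 0.05473721263702272
spindle 93 [ 0.5636 -0.013   0.0844] [ 5.774e-01 -5.000e-04  9.620e-02]
top 60 [ 0.5657 -0.0162  0.0892]
((0.5653610825538635, -0.016513841226696968), (0.032701168209314346, 0.017787925899028778), 56.45991897583008)
base 348 [ 0.507 -0.053  0.005] [0.623 0.053 0.048]
((0.5626880526542664, -0.012597955763339996), (0.10594388842582703, 0.0815996378660202), 59.919761657714844)
```

```bash
ls pics
```

```text
crop0.png
scene0.png
side0.png
wrist0.png
```

View pics/crop0.png

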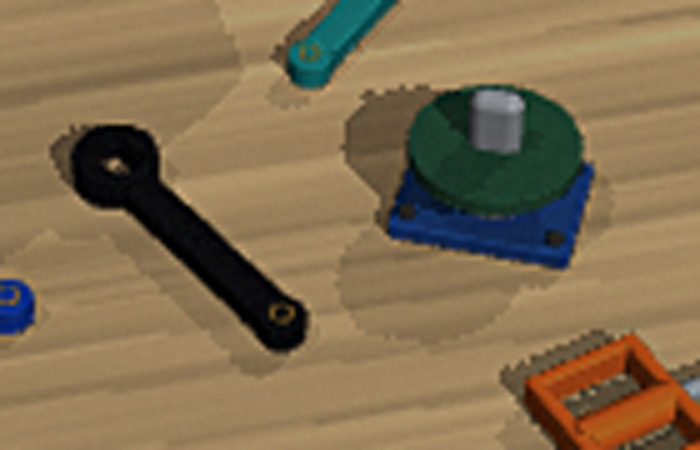

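The crop shows the black crank with its large open bore at (115,165), and the stand with its spindle at (497,120). The crank sits at about (0.487,-0.23) with yaw 24°. The spindle is at about (0.566,-0.018), with flats at about 60°. I'll rise, move above the crank and refine with the wrist camera.

```bash
cat >> h.py <<'E'
from scipy.spatial.transform import Rotation as Ro
def inc(x,y,z,yaw,vert=True):
    s=ctrl.get_state(); R=Ro.from_quat(s['tcp_rot']); 
    Rt=Ro.from_euler('z',yaw,degrees=True)*Ro.from_quat([1,0,0,0])
    print('t',round(s['time'],2),'pos',s['eef_pos'].round(4),'yaw',np.degrees(np.arctan2(*R.as_matrix()[[1,0],0])).round(2),'F',s['contact_force'].round(1),'op',round(s['opening'],3))
    print('rot',(R.inv()*Rt).as_rotvec().round(4),'cm',(100*R.inv().apply(np.array([x,y,z])-s['eef_pos'])).round(2))
E
python3 -c "
from h import *
inc(.159,-.656,.30,13.6);inc(.53,-.206,.25,24.4)"
```

```text
t 0.15 pos [ 0.159  -0.6555  0.2442] yaw 13.62 F [-0.4  0.3  0.4] op 0.997
rot [-0.0019 -0.0003  0.0004] cm [-0.01  0.04 -5.58]
t 0.15 pos [ 0.159  -0.6555  0.2442] yaw 13.62 F [-0.4  0.3  0.4] op 0.997
rot [-0.0019 -0.0005 -0.1881] cm [ 46.65 -34.95  -0.5 ]
```

Call:
servo_tool(increments="0 0 0 0 0 -3 8.54;0 0 0 0 0 -6 8.54;0 0 -0.03 3 -2.2 -6 8.54;0 0 -0.06 6 -4.5 -6 8.54;0 0 -0.09 9 -6.7 -6 8.54;0 0 -0.12 12 -9 -6 8.54;0 0 -0.15 15 -11.2 -6 8.54;0 0 -0.188 18 -13.5 -6 8.54;0 0 -0.188 21 -15.7 -6 8.54;0 0 -0.188 24 -18 -6 8.54")

```text
time: 0.98
eef_pos: [0.3506, -0.4228, 0.305]
tcp_rot: [0.977, 0.211, -0.0, -0.0]
contact_force: [1.6, -0.4, -0.4]
opening: 1.006
```

```bash
python3 -c "
from h import *
inc(.53,-.206,.25,24.4)"
```

```text
t 0.98 pos [ 0.3506 -0.4228  0.305 ] yaw 24.38 F [ 1.6 -0.4 -0.4] op 1.006
rot [-0.0004 -0.     -0.0003] cm [ 25.29 -12.34   5.5 ]
```

Call:
servo_tool(increments="0 0 0 3 -1.5 1 8.54;0 0 0 6 -3 2 8.54;0 0 0 9 -4.5 3 8.54;0 0 0 12 -6 4 8.54;0 0 0 15 -7.5 5 8.54;0 0 0 18 -9 5.5 8.54;0 0 0 21 -10.5 5.5 8.54;0 0 0 23.5 -11.6 5.5 8.54;0 0 0 25.3 -12.3 5.5 8.54;0 0 0 25.3 -12.3 5.5 8.54")

```text
time: 1.82
eef_pos: [0.5311, -0.2052, 0.2499]
tcp_rot: [0.977, 0.213, 0.0, -0.001]
contact_force: [0.0, -0.4, 0.0]
opening: 1.0
```

```bash
python3 -c "
from h import *
grab('wrist','w1');inc(.5395,-.2065,.017,24.4)"
```

```text
t 1.87 pos [ 0.5301 -0.2066  0.2499] yaw 24.58 F [-1.   0.  -0.6] op 0.999
rot [-0.0006  0.0006  0.0031] cm [ 0.87  0.4  23.29]
```

View pics/w1.png

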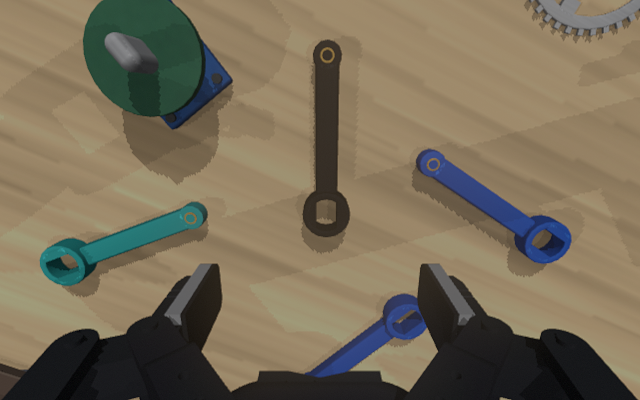

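```bash
python3 - <<'E'
from h import *
p,d,K,T=load('w1'); C=cloud(d,K,T); hsv=cv2.cvtColor(p,cv2.COLOR_RGB2HSV)
sub=np.zeros(d.shape,bool); sub[30:250,295:358]=1
for lo,hi,ht,nm in[(.014,.03,.018,'crank')]:
    m=sub&(C[...,2]>lo)&(C[...,2]<hi)
    n,l,st,_=cv2.connectedComponentsWithStats(m.astype(np.uint8)); k=1+np.argmax(st[1:,4]); m=l==k
    q=C[m]; c=q[:,:2].mean(0); arm=None
    w,V=np.linalg.eigh(np.cov((q[:,:2]-c).T)); a=V[:,1]; a=a if a[0]>0 else -a; n_=np.array([-a[1],a[0]])
    s=(q[:,:2]-c)@a; t=(q[:,:2]-c)@n_
    mid=(s>s.min()+.065)&(s<s.max()-.035)
    f=np.polyfit(s[mid],t[mid],1)
    print(nm,'yaw',np.degrees(np.arctan2(a[1],a[0]))+np.degrees(np.arctan(f[0])),'z',np.percentile(q[:,2],[5,50,95]).round(4))
    b=q[(q[:,2]>.0215)]; cc,r=cv2.minEnclosingCircle(b[:,:2].astype(np.float32)); print('boss',cc,r)
    e=s>s.max()-.015; print('far tip',(c+a*s.max()).round(4),'near tip',(c+a*s.min()).round(4))
# ray of small pedal hole
print('pedal hole ray z18',ray(K,T,[327,55],.018).round(4), 'boss ray',ray(K,T,[326,213],.024).round(4))
# bore hole: pixels inside boss with low z
s2=np.zeros(d.shape,bool); s2[50:130,80:205]=0; s2[0:125,75:210]=1
g=s2&(abs(C[...,2]-.055)<.004)&(hsv[...,1]>60); q=C[g]; print('seat',cv2.minEnclosingCircle(q[:,:2].astype(np.float32)),np.median(q[:,2]),np.ptp(q,axis=0))
sp=s2&(C[...,2]>.068)&(C[...,2]<.1); q=C[sp]; print('spindle',sp.sum(),q.max(0))
top=q[q[:,2]>.083]; print(cv2.minAreaRect(top[:,:2].astype(np.float32)),top[:,:2].mean(0))
E
```

```text
crank yaw 24.604453983774707 z [0.0161 0.0179 0.0242]
boss (0.4882971942424774, -0.23320281505584717) 0.02650873363018036
far tip [ 0.6508 -0.1588] near tip [ 0.4645 -0.2442]
pedal hole ray z18 [[ 0.6373 -0.1648  0.018 ]] boss ray [[ 0.4902 -0.2321  0.024 ]]
seat ((0.5660771131515503, -0.018364906311035156), 0.05237342044711113) 0.05452564516791581 [0.10262226 0.10436103 0.0061788 ]
spindle 1231 [ 0.57835143 -0.00525987  0.09434429]
((0.566000759601593, -0.019122419878840446), (0.03086269460618496, 0.018156209960579872), 63.24467086791992) [ 0.56681303 -0.02091333]
```

The wrist view shows the black crank boss at (326,213), its pedal end at (327,55) and the spindle at (130,50), and the measurements agree. I'm descending to the grasp.

```bash
python3 -c "
from h import *
inc(.5403,-.2093,.017,24.6)"
```

```text
t 1.87 pos [ 0.5301 -0.2066  0.2499] yaw 24.58 F [-1.   0.  -0.6] op 0.999
rot [-0.0006  0.0006 -0.0004] cm [ 0.83  0.69 23.28]
```

Call:
servo_tool(increments="0 0 0 0.3 0.3 3 8.54;0 0 0 0.83 0.69 6 8.54;0 0 0 0.83 0.69 9 8.54;0 0 0 0.83 0.69 12 8.54;0 0 0 0.83 0.69 15 8.54;0 0 0 0.83 0.69 17.5 8.54;0 0 0 0.83 0.69 19 7;0 0 0 0.83 0.69 20 6;0 0 0 0.83 0.69 20.5 6;0 0 0 0.83 0.69 20.5 6", grip_force=60)

```text
time: 2.7
eef_pos: [0.5391, -0.2112, 0.0445]
tcp_rot: [0.978, 0.211, -0.001, -0.001]
contact_force: [0.1, -0.3, -0.0]
opening: 0.702
```

```bash
python3 -c "
from h import *
inc(.5403,-.2093,.0175,24.6)"
```

```text
t 2.7 pos [ 0.5391 -0.2112  0.0445] yaw 24.35 F [ 0.1 -0.3 -0. ] op 0.702
rot [-0.0013  0.0011 -0.0044] cm [ 0.19 -0.12  2.7 ]
```

Call:
servo_tool(increments="0 0 0 0.1 0 1 6;0 0 0 0.1 0 2 6;0 0 0 0.1 0 2.5 6;0 0 0 0.1 0 2.7 6;0 0 0 0.1 0 2.7 6")

```text
time: 3.12
eef_pos: [0.5404, -0.2101, 0.0176]
tcp_rot: [0.977, 0.211, -0.0, -0.0]
contact_force: [-0.7, -0.1, 0.0]
opening: 0.704
```

Call:
servo_tool(increments="0 0 0 0 0 0 4;0 0 0 0 0 0 3;0 0 0 0 0 0 2;0 0 0 0 0 0 1;0 0 0 0 0 0 1;0 0 0 0 0 0 1;0 0 0 0 0 0 1")

```text
time: 3.7
eef_pos: [0.5414, -0.2106, 0.0191]
tcp_rot: [0.977, 0.211, 0.001, 0.0]
contact_force: [-0.6, 2.1, 4.6]
opening: 0.261
```

Call:
servo_tool(increments="0 0 0 0 0 -1 1;0 0 0 0 0 -3 1;0 0 0 0 0 -5.5 1;0 0 0 0 0 -8 1;0 0 0 0 0 -10.5 1;0 0 0 0 0 -12 1;0 0 0 0 0 -12 1;0 0 0 0 0 -12 1")

```text
time: 4.37
eef_pos: [0.5407, -0.2105, 0.1386]
tcp_rot: [0.977, 0.211, 0.0, 0.0]
contact_force: [-1.0, 0.5, -2.3]
opening: 0.256
```

```bash
python3 -c "
from h import *
grab('wrist','w2');grab('side','s2')
yaw=61.5;a=np.radians(yaw);L=.058
inc(.566+L*np.cos(a),-.0184+L*np.sin(a),.14,yaw)"
```

```text
t 4.47 pos [ 0.5395 -0.2097  0.1362] yaw 24.39 F [-0.6 -0.3 -2.7] op 0.256
rot [-0.0037  0.0011 -0.6477] cm [ 14.94 -19.83  -0.35]
```

View pics/w2.png

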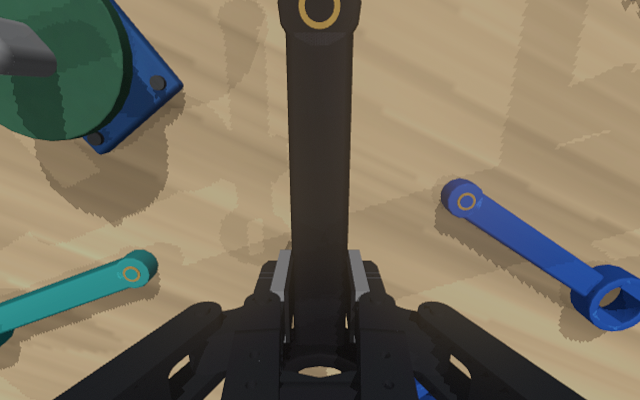

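View pics/s2.png

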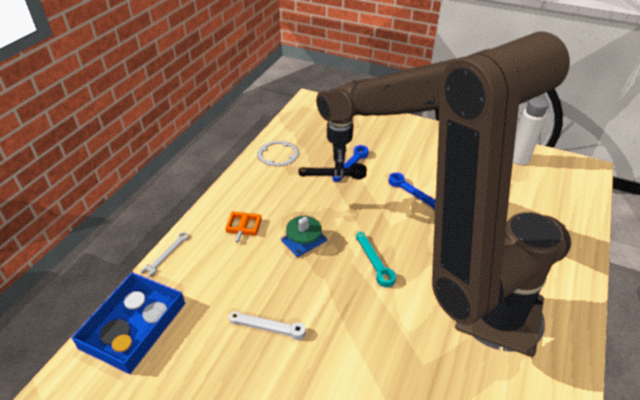

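The wrist view shows the crank held straight between the pads (arm x≈288–350, pedal hole at 320,8), with the stand at upper left (base corner 180,88). The side view agrees. Next I measure the in-hand pose and the base edge yaw.

```bash
python3 - <<'E'
from h import *
p,d,K,T=load('w2'); C=cloud(d,K,T); hsv=cv2.cvtColor(p,cv2.COLOR_RGB2HSV)
s=ctrl.get_state(); R=Ro.from_quat(s['tcp_rot'])
Q=R.inv().apply((C-s['eef_pos']).reshape(-1,3)).reshape(C.shape)  # tool frame
sub=np.zeros(d.shape,bool); sub[40:250,270:370]=1
m=sub&(abs(Q[...,1])<.03)&(Q[...,2]<.03)&(C[...,2]>.08); q=Q[m]
print(m.sum(),q.min(0).round(4),q.max(0).round(4))
f=np.polyfit(q[:,0],q[:,2],1); print('arm top in tool z slope deg',np.degrees(np.arctan(f[0])).round(2),'z at x=0',f[1].round(4))
xs=np.linspace(.03,.09,13); mid=[]
for x in xs:
    k=abs(q[:,0]-x)<.003; mid.append((q[k,1].min()+q[k,1].max())/2)
f=np.polyfit(xs,mid,1); print('axis in tool: slope deg',np.degrees(np.arctan(f[0])).round(2),'y at 0',f[1].round(4),'y at -.058',np.polyval(f,-.058).round(4))
h=ray(K,T,[320,8],.136-.017+.018-.0)[0]; ht=R.inv().apply(h-s['eef_pos']); print('pedal hole tool',ht.round(4))
# base edges
b=(hsv[...,0]>100)&(hsv[...,0]<130)&(hsv[...,1]>120); b[:,220:]=0; b[160:]=0
e=cv2.findContours(b.astype(np.uint8),0,1)[0]; e=max(e,key=cv2.contourArea)
ap=cv2.approxPolyDP(e,4,True)[:,0]; print(ap.tolist())
z=np.median(C[...,2][b]); print('z base',np.percentile(C[...,2][b],[10,50,90]))
P=ray(K,T,ap,.0+z)[:,:2]
for i in range(len(P)):
    v=P[(i+1)%len(P)]-P[i]; print(ap[i],np.linalg.norm(v).round(3),np.degrees(np.arctan2(v[1],v[0])).round(1))
for t in ['w1']:
    p,d,K,T=load(t); C=cloud(d,K,T); u=(C[...,2]>.074)&(C[...,2]<.1); u[:, 210:]=0;u[125:]=0
    for zz in (.074,.08,.086,.09):
        k=u&(C[...,2]>zz); print(zz,k.sum(),cv2.minAreaRect(C[k][:,:2].astype(np.float32)))
E
```

```text
13021 [ 0.0126 -0.0162 -0.131 ] [0.0976 0.0191 0.0089]
arm top in tool z slope deg -1.84 z at x=0 0.0001
axis in tool: slope deg -0.12 y at 0 0.0015 y at -.058 0.0016
pedal hole tool [ 0.1071  0.0016 -0.001 ]
[[113, 0], [128, 35], [133, 75], [122, 108], [98, 130], [104, 141], [94, 146], [83, 136], [99, 153], [114, 147], [182, 86]]
z base [0.01007234 0.0132958  0.01445617]
[113   0] 0.022 -138.9
[128  35] 0.025 -157.6
[133  75] 0.025 176.8
[122 108] 0.026 151.8
[ 98 130] 0.009 -136.1
[104 141] 0.009 138.8
[ 94 146] 0.01 66.3
[ 83 136] 0.016 -119.2
[ 99 153] 0.013 -45.2
[114 147] 0.07 -28.0
[182  86] 0.066 60.3
0.074 1112 ((0.5660228133201599, -0.019264649599790573), (0.031078845262527466, 0.018207695335149765), 63.849918365478516)
0.08 988 ((0.5661581158638, -0.0193171463906765), (0.03099820204079151, 0.018184572458267212), 65.43462371826172)
0.086 830 ((0.5661234259605408, -0.0190474484115839), (0.030652109533548355, 0.017604006454348564), 61.457462310791016)
0.09 518 ((0.566211462020874, -0.019084880128502846), (0.02647690661251545, 0.014119553379714489), 59.309356689453125)
```

```bash
python3 -c "
from h import *
yaw=61.5;a=np.radians(yaw);L=.0575
inc(.5658+L*np.cos(a),-.0182+L*np.sin(a),.135,yaw)"
```

```text
t 4.47 pos [ 0.5395 -0.2097  0.1362] yaw 24.39 F [-0.6 -0.3 -2.7] op 0.256
rot [-0.0037  0.0011 -0.6477] cm [ 14.89 -19.83   0.15]
```

Call:
servo_tool(increments="0 0 -0.05 1 -1.3 0 1;0 0 -0.12 2.6 -3.5 0 1;0 0 -0.2 4.4 -5.9 0 1;0 0 -0.29 6.4 -8.5 0 1;0 0 -0.38 8.4 -11.2 0 1;0 0 -0.46 10.4 -13.8 0 1;0 0 -0.54 12.2 -16.3 0 1;0 0 -0.6 13.6 -18.2 0 1;0 0 -0.647 14.6 -19.5 0 1;0 0 -0.647 14.9 -19.8 0 1")

```text
time: 5.3
eef_pos: [0.5934, 0.0342, 0.1357]
tcp_rot: [0.859, 0.513, -0.002, -0.002]
contact_force: [-0.5, -0.3, -2.0]
opening: 0.263
```

Call:
servo_tool(increments="0 0 0 0 0 0 1;0 0 0 0 0 0 1")

```text
time: 5.47
eef_pos: [0.5939, 0.031, 0.1368]
tcp_rot: [0.86, 0.511, -0.001, -0.001]
contact_force: [0.2, 0.5, -2.4]
opening: 0.258
```

```bash
python3 - <<'E'
from h import *
yaw=61.5;a=np.radians(yaw);L=.0575
inc(.5658+L*np.cos(a),-.0182+L*np.sin(a),.10,yaw)
p1,*_=grab('scene','c3');p2,*_=grab('side','s3'); 
o=np.hstack([cv2.resize(p1[150:250,280:400],None,fx=3.2,fy=3.2,interpolation=2),cv2.resize(p2[160:260,250:370],None,fx=3.2,fy=3.2,interpolation=2)])
cv2.imwrite('pics/v3.png',o[:,:,::-1])
inc(.5658+L*np.cos(a),-.0182+L*np.sin(a),.10,yaw)
E
```

```text
t 5.47 pos [0.5939 0.031  0.1368] yaw 61.43 F [ 0.2  0.5 -2.4] op 0.258
rot [-0.0023  0.0015 -0.0013] cm [ 0.09 -0.11  3.68]
t 5.57 pos [0.5942 0.0304 0.1375] yaw 61.37 F [ 0.1 -0.7 -1.9] op 0.261
rot [-0.0012  0.0009 -0.0023] cm [ 0.13 -0.18  3.75]
```

View pics/v3.png

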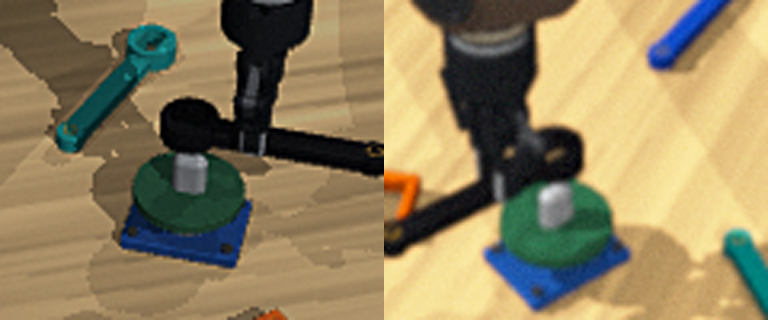

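The boss hovers over the spindle in both views (scene crop 190,125; side crop 548,155). Next I measure the boss against the spindle with each camera, so that calibration bias cancels.

```bash
python3 - <<'E'
from h import *
def axispts(C,m): return C[m]
for t,o,bx in [('c3','scene0',(325,175,350,210)),('s3','side0',(405-0,0,0,0))]:
    p,d,K,T=load(t); C=cloud(d,K,T)
    near=(np.hypot(C[...,0]-.566,C[...,1]+.0185)<.036)
    m=near&(C[...,2]>.105)&(C[...,2]<.15)
    q=C[m]; print(t,m.sum(),np.percentile(q[:,2],[2,20,50,80,98]).round(4))
    top=q[(q[:,2]>np.percentile(q[:,2],98)-.006)]
    print(' top circle',cv2.minEnclosingCircle(top[:,:2].astype(np.float32)),len(top))
    # circle fit to side wall + top outer
    c,r=cv2.minEnclosingCircle(q[:,:2].astype(np.float32)); print(' all circle',c,r)
    p,d,K,T=load(o); C=cloud(d,K,T)
    k=(np.hypot(C[...,0]-.566,C[...,1]+.0185)<.03)&(C[...,2]>.08)&(C[...,2]<.12); print(' spindle rect',cv2.minAreaRect(C[k][:,:2].astype(np.float32)))
    k=(np.hypot(C[...,0]-.566,C[...,1]+.0185)<.07)&(abs(C[...,2]-.055)<.003); print(' seat',cv2.minEnclosingCircle(C[k][:,:2].astype(np.float32)))
E
```

```text
c3 312 [0.1204 0.1288 0.137  0.142  0.1457]
 top circle ((0.5687434673309326, -0.01677693985402584), 0.032103367149829865) 120
 all circle (0.5693686604499817, -0.016619713976979256) 0.03254774212837219
 spindle rect ((0.5679714679718018, -0.020908968523144722), (0.030399629846215248, 0.016507824882864952), 53.72579574584961)
 seat ((0.5671079158782959, -0.019435081630945206), 0.054994210600852966)
s3 228 [0.1182 0.1259 0.1363 0.1413 0.1444]
 top circle ((0.5667088627815247, -0.021208805963397026), 0.028139544650912285) 91
 all circle (0.5667561292648315, -0.015784278512001038) 0.03186916187405586
 spindle rect ((0.5653610825538635, -0.016513841226696968), (0.032701168209314346, 0.017787925899028778), 56.45991897583008)
 seat ((0.5662592649459839, -0.017983919009566307), 0.054030776023864746)
```

Call:
servo_tool(increments="0 0 0 0.1 -0.1 1 1;0 0 0 0.1 -0.1 2 1;0 0 0 0.1 -0.1 2.7 1;0 0 0 0.1 -0.1 3.1 1;0 0 0 0.1 -0.1 3.5 1;0 0 0 0.1 -0.1 3.5 1")

```text
time: 6.07
eef_pos: [0.5935, 0.0327, 0.1019]
tcp_rot: [0.86, 0.511, -0.001, -0.001]
contact_force: [-0.1, 0.4, -2.2]
opening: 0.259
```

```bash
python3 - <<'E'
from h import *
yaw=61.5;a=np.radians(yaw);L=.0575
inc(.5658+L*np.cos(a),-.0182+L*np.sin(a),.074,yaw)
p1,*_=grab('scene','c4');p2,*_=grab('side','s4'); 
o=np.hstack([cv2.resize(p1[150:250,280:400],None,fx=3.2,fy=3.2,interpolation=2),cv2.resize(p2[160:260,250:370],None,fx=3.2,fy=3.2,interpolation=2)])
cv2.imwrite('pics/v4.png',o[:,:,::-1])
E
```

```text
t 6.07 pos [0.5935 0.0327 0.1019] yaw 61.45 F [-0.1  0.4 -2.2] op 0.259
rot [-0.0022  0.0009 -0.0009] cm [-0.04 -0.    2.79]
```

View pics/v4.png

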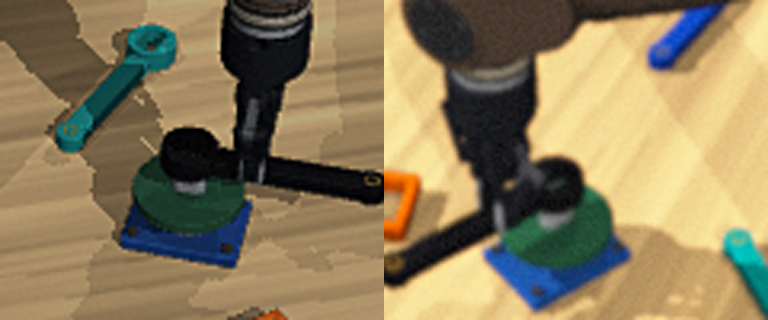

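There is no contact force with the underside at about 84 mm, so the nose is inside the bore. I continue down.

Call:
servo_tool(increments="0 0 0 0 0 0.5 1;0 0 0 0 0 1 1;0 0 0 0 0 1.4 1;0 0 0 0 0 1.8 1;0 0 0 0 0 2.1 1;0 0 0 0 0 2.3 1;0 0 0 0 0 2.3 1")

```text
time: 6.75
eef_pos: [0.5939, 0.0328, 0.0796]
tcp_rot: [0.86, 0.511, -0.0, -0.0]
contact_force: [-0.3, -0.3, -2.2]
opening: 0.261
```

Call:
servo_tool(increments="0 0 0 0 0 0.2 1;0 0 0 0 0 0.4 1;0 0 0 0 0 0.5 1;0 0 0 0 0 0.6 1;0 0 0 0 0 0.6 1")

```text
time: 7.17
eef_pos: [0.5943, 0.0328, 0.0743]
tcp_rot: [0.86, 0.511, -0.0, 0.0]
contact_force: [0.2, 1.3, -1.6]
opening: 0.261
```

Call:
servo_tool(increments="0 0 0 0 0 0.1 1;0 0 0 0 0 0.1 1;0 0 0 0 0 0.15 1;0 0 0 0 0 0.15 1")

```text
time: 7.5
eef_pos: [0.5945, 0.0328, 0.0741]
tcp_rot: [0.86, 0.511, -0.0, -0.0]
contact_force: [-3.6, 0.3, 4.9]
opening: 0.262
```

Call:
servo_tool(increments="0 0 0 0 0 0 2.6;0 0 0 0 0 0 3;0 0 0 0 0 0 3.5;0 0 0 0 0 0 4.2;0 0 0 0 0 0 5;0 0 0 0 0 0 5")

```text
time: 8.0
eef_pos: [0.5944, 0.0328, 0.0728]
tcp_rot: [0.86, 0.511, 0.0, 0.0]
contact_force: [-0.1, 0.1, -0.3]
opening: 0.586
```

Call:
servo_tool(increments="0 0 0 0 0 -0.5 5;0 0 0 0 0 -1.5 5;0 0 0 0 0 -3 5;0 0 0 0 0 -6 5;0 0 0 0 0 -9 5;0 0 0 0 0 -12 5;0 0 0 0 0 -15 5;0 0 0 0 0 -15 5")

```text
time: 8.67
eef_pos: [0.5982, 0.0324, 0.2325]
tcp_rot: [0.859, 0.511, 0.006, 0.005]
contact_force: [1.4, 0.5, 1.0]
opening: 0.584
```

```bash
python3 - <<'E'
from h import *
s=ctrl.get_state(); print(s['time'],s['contact_force'].round(1),s['opening'])
p1,*_=grab('scene','c5');p2,*_=grab('side','s5'); p3,d,i=grab('wrist','w5')
o=np.hstack([cv2.resize(p1[170:250,285:405],None,fx=3.2,fy=3.2,interpolation=2),cv2.resize(p2[180:260,250:370],None,fx=3.2,fy=3.2,interpolation=2)])
cv2.imwrite('pics/v5.png',o[:,:,::-1])
for t in ['c5','s5','w5']:
    p,d,K,T=load(t); C=cloud(d,K,T); a=np.radians(61.5); u=np.array([np.cos(a),np.sin(a)])
    r=C[...,:2]-np.array([.566,-.0185]); s=r@u; w=r@np.array([-u[1],u[0]])
    for lo,hi in [(-.03,.0),(.03,.07),(.07,.11),(.11,.15),(.15,.175)]:
        k=(s>lo)&(s<hi)&(abs(w)<(.024 if lo<0 else .009))&(C[...,2]>.06)&(C[...,2]<.11)
        print(t,lo,k.sum(),np.median(C[...,2][k]).round(4) if k.sum() else '')
E
```

```text
8.6667 [1.4 0.5 1. ] 0.5842092671195683
c5 -0.03 103 0.08
c5 0.03 59 0.0738
c5 0.07 60 0.0741
c5 0.11 63 0.0735
c5 0.15 40 0.0741
s5 -0.03 86 0.079
s5 0.03 75 0.0724
s5 0.07 73 0.073
s5 0.11 88 0.0728
s5 0.15 55 0.0725
w5 -0.03 924 0.079
w5 0.03 923 0.0727
w5 0.07 1038 0.0727
w5 0.11 1173 0.0726
w5 0.15 821 0.0728
```

View pics/v5.png

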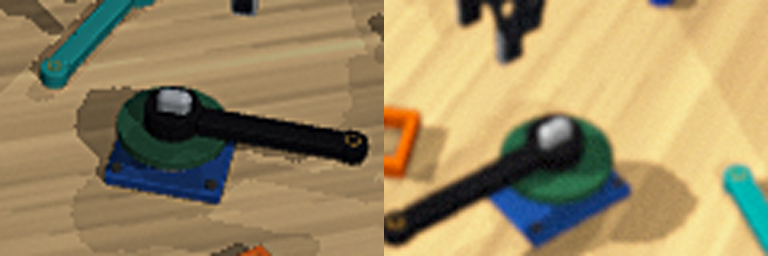

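View pics/w5.png

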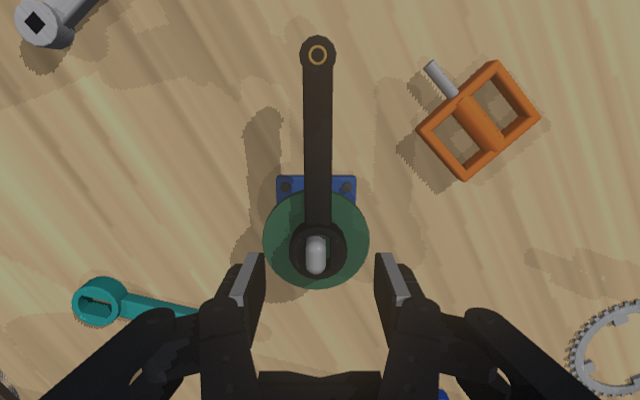

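View pics/c5.png

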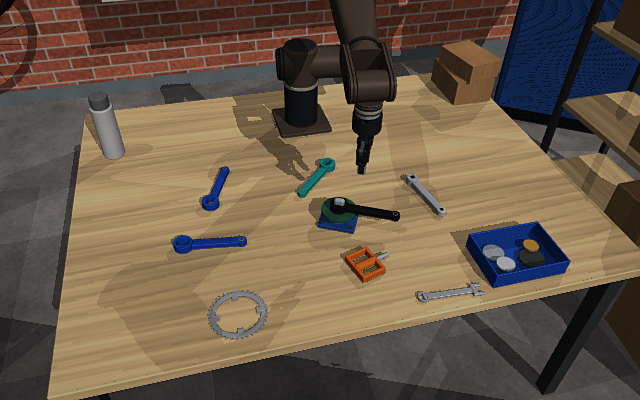

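The arm top is level at 0.0727–0.074 m along its length and the boss top is at 0.079 m; a fully home crank would show 0.073 and 0.079. The spindle stands through the bore at (315,255) in the wrist view. The silver crank and the pedal have not moved, so I'm handing in.

```bash
python3 -c "
from plant import ctrl
print(ctrl.sign_off()); s=ctrl.get_state(); print(s['time'],s['contact_force'])"
```

```text
the job is handed in; nothing more can be done
None
the job is handed in; nothing more can be done
```

I picked up the black crank by its arm and turned it about 37° to match the spindle flats (yaw about 61.5°). I slid it down over the spindle until it rested on the green seat, then let go and backed the gripper off upward. It was handed in at about 9 s, well inside the 38 s limit.

**Final checks:**
- **Fully home:** all three cameras show the crank level on the seat. The arm top is at 72–74 mm (73 expected) and the boss top at 79–80 mm (79 expected).
- **Spindle fit:** the nose went into the bore with no contact force. The only contact while lowering was a light one of about 7 N at the seat.
- **Left alone:** the silver crank and the orange pedal look unmoved in the last scene picture, and the gripper was clear of everything, open, at about 0.23 m.

**Disagreements:** the estimates of the spindle's flat angle ran from 51° to 65°, and the camera positions differed by 1–3 mm. I took a middle value for each, and the crank went on freely. No check failed.

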